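# Dial the prism case combination

### The job

Dial the combination of the square prism case: turn the dial on its top to the right (clockwise) until it points at the four-dot mark, stop there for a moment, then turn it back to the left until it points at the two-dot mark, and let go. Leave the dial of the round eyepiece drum as it is.

Things in the scene. Friction and masses are not known exactly. Their poses are not given: they have to be found in the camera images.
- prism_case: Square prism case: grey steel box 170 x 170 x 80 mm high, heavy, unmoving. Origin: centre of its underside; x to its far side, z up. On top a fixed round plate (radius 67 mm, 3 mm thick) with four marks on its far half: a tick with one, two, three or four dark dots, in that order clockwise seen from above, 36 degrees apart. Stands left or right of the drum.
- case_dial_grip (a point): Point in the square case's dial: a black upright grip bar 18 mm wide, 67 mm long, flat-sided, from 5 to 43 mm above the plate, on a disc of radius 30 mm. One end is pointed (the nose, white line on top), the other blunt. Point: on the vertical turning axis, 27 mm above the plate, 16 mm below the bar's top. x points along the bar to the nose and turns with it; z up.
- case_dial (a joint): Angle of the square case's dial (rad), growing clockwise seen from above (right). The nose points at one dot at -0.942, two at -0.314, three at 0.314, four at 0.942; at 0 along the case's x. Stops at -1.3 and 1.3. Starts between -0.5 and 0.5, turns against light friction (0.1 N m), stays where left; four dots to two fits in one grasp.
- drum_dial_nose (a point): Nose of the like dial on the round eyepiece drum, a grey steel cylinder of radius 85 mm, 90 mm high, heavy, unmoving, with the same marked plate. Point: inside the bar's pointed end, 34 mm from the dial's axis, 120 mm above the bench. This dial is not to be turned. Drum and square case stand 0.3 to 0.5 m apart, centre to centre.
Not all that is in view belongs to the job. What is shaped like the prism_case but orange or red is not meant.

How it is judged:
On the way:
1. the square case's dial has been turned right to the four-dot mark and stopped there (value of joint case_dial between 0.742 and 1.142 rad), for 0.3 s.
At the end, for the whole second after the job is handed in: The square case's dial, after its stop at four dots, rests at the two-dot mark within 11 degrees, and the drum's dial still points where it did (distance of drum_dial_nose from where it was at the start of the episode below 0.006 m and value of joint case_dial between -0.514 and -0.114 rad and velocity of joint case_dial between -0.05 and 0.05 rad/s); the robot touches nothing.
It fails at once if the drum's dial is turned (nose moved more than 6 mm, about 10 degrees) (distance of drum_dial_nose from where it was at the start of the episode above 0.006 m).
It also fails if it takes over 38 s, if anything falls off the work surface, if the arm or the gripper's body presses on something with over 40 N, if the wrist force passes 120 N, or if a joint passes its speed limit or range.

### The arm

A 6-joint arm with a two-finger parallel gripper is mounted at the origin on the work surface. World frame = base frame: x ahead of the robot, y to its left, z up, the work surface at z = 0. Lengths are in m, angles in rad, forces in N, time in s.
With the tool pointing down it reaches from about 0.325 to 0.875 m from the base axis. Payload 4.4 kg.
Tool frame: the origin (TCP) lies midway between the tips of the shut fingers; the grasp point (between the pads) lies 19 mm behind it (tcp_to_grasp is the distance from the TCP to the grasp point, in m); z points along the fingers, x is the direction in which the jaws open and shut, and the axes are right-handed (so a half turn about z gives the same grasp; the last joint's range is limited). The gripper opens to 85 mm and grips with 20 to 120 N. Pads are 22 mm wide; open, the fingers measure 114 mm over their backs; the gripper's body (76 mm by 85 mm) begins 54 mm behind the grasp point. The pads swing forward as they close: fully open they stand 13 mm farther back than shut.
Start: joints at [-1.462, 0.207, 1.542, -0, 1.393, -0.15], TCP at [0.147, -0.556, 0.231] pointing down, gripper open.
Joint ranges: [-2.73, 2.73], [-0.86, 2.22], [0.23, 2.46], [-1.11, 4.25], [0.08, 2.63], [-2.82, 2.82]. Speed limits (rad/s): [2.79, 2.79, 3.14, 3.14, 3.14, 3.14].

### API

Orientations are given as a unit quaternion [w, x, y, z].
In Python, from plant import read_state, get_image, close_job, tcp_to_grasp gives the robot as it stands.
- The arm moves only by the tool play_rows, never from a script. Its argument "steps" is text: rows parted by semicolons, each of 7 numbers parted by spaces: the turn, a rotation vector about the tool's x, y, z in units of 360 degrees (1.0 is 360 degrees), then the shift along the tool's x, y, z in units of 0.3 m (1.0 is 0.3 m), then the opening, from 0 (shut) to 1 (fully open). In form: wx wy wz dx dy dz grip; .... A call has 1 to 5 rows; each row shifts and turns the commanded pose from where the row before left it, along the tool's axes as they then stand; what a row does not reach is not made up. A row lasts 1/10 s, in which the tool goes at most 50 mm and 8.59 degrees, less where a joint would pass 70% of its speed; a pose out of reach is approached as far as the arm can. A call with a number of a shift or a turn outside -1 to 1 is refused whole. A call with a gripper value outside its range is refused whole. The fingers move at their own pace and stop on an object; "force" is the grip in N (left out, the last holds). Time passes only in rows, so rows that do not move let the fingers close. It gives the time, the measured TCP pose, the force and the opening at its end, in the units of the state.
- read_state(): the state, without advancing time (a new reading comes with each control period).
- get_image(name): name is "side" or "top"; returns a dict with "frame" (400x640x3 uint8, red, green, blue), "vertical_fov" (degrees; the focal length in pixels is half the picture's height over the tangent of half this angle, whatever the lens; pixels are square), "cx", "cy" (the principal point, pixels), "distortion" ([k1, k2, p1, p2, k3] as OpenCV has them; the pictures are not rectified), "position" and "orientation" of the camera in the world. Camera axes: x right, y down, z forward; pixel columns grow to the right and rows downward; lengths in m; the calibration is good to about 2 mm. A picture is of the moment at which its call begins. There is no depth.
- close_job(): hands the job in, once; it reports no verdict.
The state is a dict: "t": time; "joint_positions": joint angles; "joint_vel": joint speeds; "effort": joint torques, N m; "eef_pos": TCP position; "tcp_rot": TCP orientation; "ft_force": force on the tool from outside, world axes, zero at the start; "moment": the same for the moment, N m; "finger_gap": finger opening in m.
Only numpy, scipy, OpenCV 4.12 (cv2) and the standard library are available. Lean on these libraries where they do the work, as an engineer would, in place of code of your own. Each camera call takes 0.05 s, during which the arm holds its last target.

## Working session

There is one attempt and no reset: what is moved stays moved. The work goes in short steps, Python scripts to look and compute and a tool call to move; the robot and the scene stay as the last step left them, time stands still between calls to the robot, and variables do not carry over. Pictures are saved under pics/ and viewed, and the job is handed in when it is done.

Besides the shell and the picture viewer there is one more tool, called as name(argument=value, ...), one argument or row to a line, values as JSON. play_rows: Moves the arm, as the interface text tells. Shifts and turns lie within -1 to 1; 1 stands for 0.3 m of shift or 360 degrees of turn. Its arguments: {"type":"object","properties":{"steps":{"type":"string"},"force":{"type":"number"}},"required":["steps"]}

```bash
mkdir -p pics; ls; cat > h.py <<'E'
import numpy as np, cv2
from plant import *
from scipy.spatial.transform import Rotation as R
def cam(d):
    f=200/np.tan(np.radians(d["vertical_fov"])/2)
    f=d["frame"].shape[0]/2/np.tan(np.radians(d["vertical_fov"])/2)
    K=np.array([[f,0,d["cx"]],[0,f,d["cy"]],[0,0,1]]); q=d["orientation"]
    M=R.from_quat([q[1],q[2],q[3],q[0]]).as_matrix()
    return K,np.array(d["distortion"],float),M,np.array(d["position"])
def plane(d,px,z):
    K,D,M,p=cam(d)
    u=cv2.undistortPoints(np.array(px,float).reshape(-1,1,2),K,D).reshape(-1,2)
    r=np.c_[u,np.ones(len(u))]@M.T
    return p+r*((z-p[2])/r[:,2])[:,None]
def proj(d,X):
    K,D,M,p=cam(d)
    Xc=(np.array(X,float).reshape(-1,3)-p)@M
    return cv2.projectPoints(Xc,np.zeros(3),np.zeros(3),K,D)[0].reshape(-1,2)
E
python3 - <<'E'
from h import *
import pickle
print(read_state())
for n in("top","side"):
    d=get_image(n); pickle.dump(d,open(n+"0.pkl","wb")); cv2.imwrite(f"pics/{n}0.png",d["frame"][...,::-1])
    print({k:v for k,v in d.items() if k!="frame"}, d["frame"].shape)
E
```

```text
pics
{'t': 0.0, 'joint_positions': array([-1.46251133e+00,  2.07436373e-01,  1.54300224e+00, -2.84827251e-05,
        1.39349640e+00, -1.50505608e-01]), 'joint_vel': array([-4.08508106e-05, -5.29942866e-04,  6.84760536e-04, -3.44769626e-04,
        2.25095106e-03, -1.67817952e-03]), 'effort': array([ 1.19918404e-03, -3.83028066e+01, -2.91601503e+01, -3.75751852e-04,
        1.05139345e-02, -2.27366094e-06]), 'eef_pos': array([ 0.14704122, -0.55507451,  0.23009358]), 'tcp_rot': array([-0.00083575,  0.79243763, -0.60995183, -0.0008206 ]), 'ft_force': array([ 0.49811639, -0.00958872,  0.09713668]), 'moment': array([ 0.0436385 , -0.02069087,  0.00483669]), 'finger_gap': 0.0852895524225566}
{'vertical_fov': 47.95741942433325, 'cx': 325.4800404695234, 'cy': 191.667980299601, 'distortion': array([-0.00206132,  0.        ,  0.        ,  0.        ,  0.        ]), 'position': array([ 0.34598037, -0.03198731,  1.13587603]), 'orientation': array([ 0.02204409, -0.70042401,  0.71289904, -0.02636718])} (400, 640, 3)
{'vertical_fov': 42.7440734870662, 'cx': 317.97231238147657, 'cy': 201.9856457446015, 'distortion': array([-0.08210841,  0.        ,  0.        ,  0.        ,  0.        ]), 'position': array([0.04368738, 0.51188114, 0.89029805]), 'orientation': array([ 0.10032507, -0.28678606,  0.89476259, -0.32724386])} (400, 640, 3)
```

View pics/top0.png

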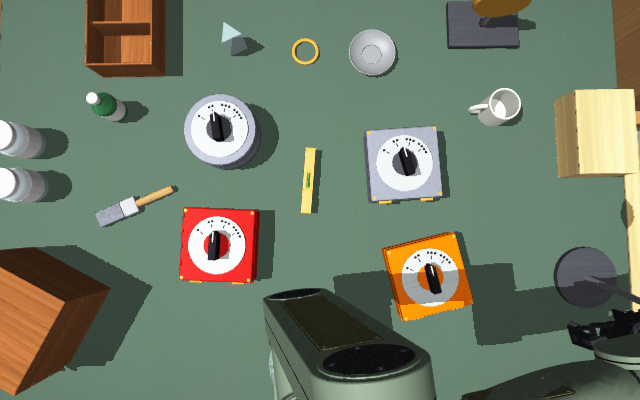

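View pics/side0.png

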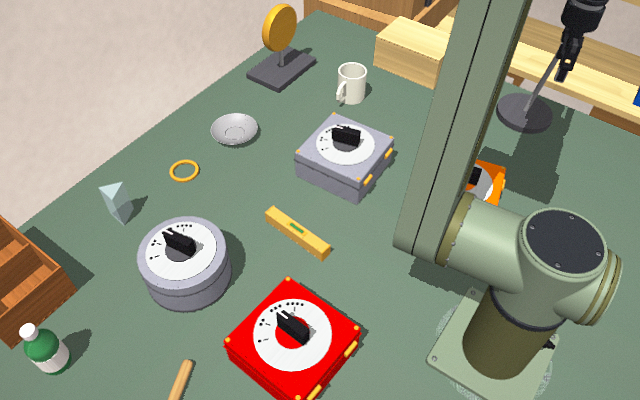

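Candidates in the top view: grey square case (404,162), round grey drum (222,130), red case (218,245) and orange case (430,277). By the description I choose the grey square at (404,162), and will check it in a close crop.

```bash
python3 - <<'E'
from h import *
import pickle
d=pickle.load(open("top0.pkl","rb")); f=d["frame"]
c=f[115:210,355:450]; cv2.imwrite("pics/crop0.png",cv2.resize(c,None,fx=6,fy=6,interpolation=cv2.INTER_CUBIC)[...,::-1])
hsv=cv2.cvtColor(f,cv2.COLOR_RGB2HSV)
# white plate
m=((hsv[...,2]>215)&(hsv[...,1]<25)).astype(np.uint8)
roi=np.zeros_like(m); roi[115:210,355:450]=1
cs,_=cv2.findContours(m*roi,cv2.RETR_EXTERNAL,cv2.CHAIN_APPROX_NONE)
k=max(cs,key=cv2.contourArea); e=cv2.fitEllipse(cv2.convexHull(k)); print("plate",e)
P=plane(d,[e[0]],0.083)[0]; print("plate centre",P)
b=((f.max(2)<50)).astype(np.uint8)*roi
n,l,s,ce=cv2.connectedComponentsWithStats(b)
for i in range(1,n):
    if s[i,4]>3: print(s[i],ce[i])
# corner: case outline
bm=(cv2.absdiff(f,np.full_like(f,0)).astype(int)); 
g=((f[...,2].astype(int)-f[...,1]>5)&(hsv[...,2]>120)).astype(np.uint8)*roi
k=max(cv2.findContours(g,cv2.RETR_EXTERNAL,cv2.CHAIN_APPROX_NONE)[0],key=cv2.contourArea); r=cv2.minAreaRect(k); print("rect",r)
print(plane(d,cv2.boxPoints(r),0.08))
E
```

```text
plate ((403.84515380859375, 162.70706176757812), (56.18917465209961, 57.15679168701172), 123.50379180908203)
plate centre [ 0.48339852 -0.22520547  0.083     ]
[399 148  16  28 259] [406.68339768 162.40926641]
rect ((403.71063232421875, 162.94924926757812), (70.53457641601562, 71.53203582763672), 85.91438293457031)
[[ 0.56283881 -0.1368819   0.08      ]
 [ 0.57229433 -0.3071757   0.08      ]
 [ 0.40431436 -0.31317565  0.08      ]
 [ 0.39525721 -0.14469375  0.08      ]]
```

View pics/crop0.png

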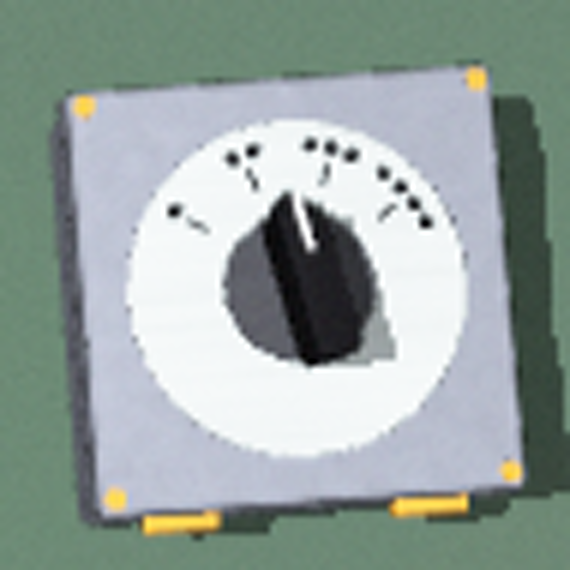

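```bash
python3 - <<'E'
from h import *
import pickle
d=pickle.load(open("top0.pkl","rb")); f=d["frame"]; s=pickle.load(open("side0.pkl","rb"))
C=plane(d,[[403.845,162.707]],0.083)[0][:2]
def px(u,v): return [355+(u+.5)/6-.5,115+(v+.5)/6-.5]
w=plane(d,[px(292,193),px(313,248)],0.126)[:,:2]; v=w[0]-w[1]; print("line",w,np.degrees(np.arctan2(v[1],v[0])),"from centre",np.degrees(np.arctan2(*(w[0]-C)[::-1])))
for n,p in dict(one=(174,210),two=(243,155),three=(330,151),four=(405,199)).items():
    q=plane(d,[px(*p)],0.083)[0][:2]-C; print(n,np.degrees(np.arctan2(q[1],q[0])),np.hypot(*q))
print("side proj of centre",proj(s,[[*C,.083],[*C,.126]]))
print("stand base",plane(d,[[585,275]],0.0), "orange",plane(d,[[430,277]],.083))
a=cv2.resize(f[220:400,460:640],None,fx=3,fy=3); cv2.imwrite("pics/c1.png",a[...,::-1])
a=cv2.resize(s["frame"][0:150,440:640],None,fx=3,fy=3); cv2.imwrite("pics/c2.png",a[...,::-1])
a=cv2.resize(s["frame"][100:210,285:405],None,fx=5,fy=5); cv2.imwrite("pics/c3.png",a[...,::-1])
E
```

```text
line [[ 0.51425154 -0.21705055]
 [ 0.49316032 -0.22436533]] 19.127377407053338 from centre 14.804997599931763
one 55.72187409447863 0.05689460965132781
two 19.731278130561297 0.05680942418141186
three -15.62323735653376 0.056583554434467644
four -51.75766565205128 0.05634996221551404
side proj of centre [[344.85228629 142.79643497]
 [345.77222826 128.69916966]]
stand base [[ 0.20281874 -0.68720907  0.        ]] orange [[ 0.21547263 -0.27801034  0.083     ]]
```

View pics/c1.png

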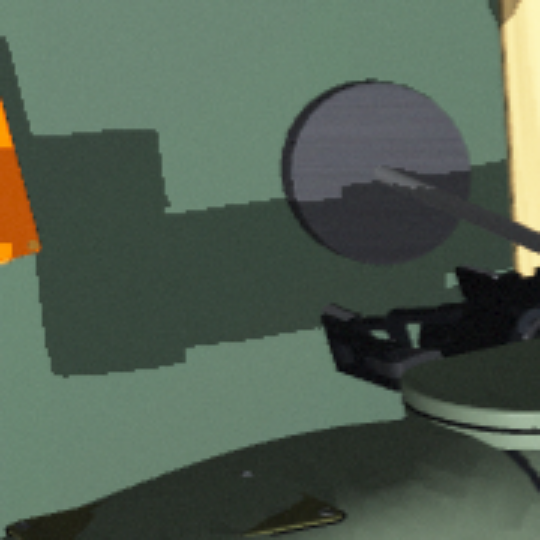

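View pics/c2.png

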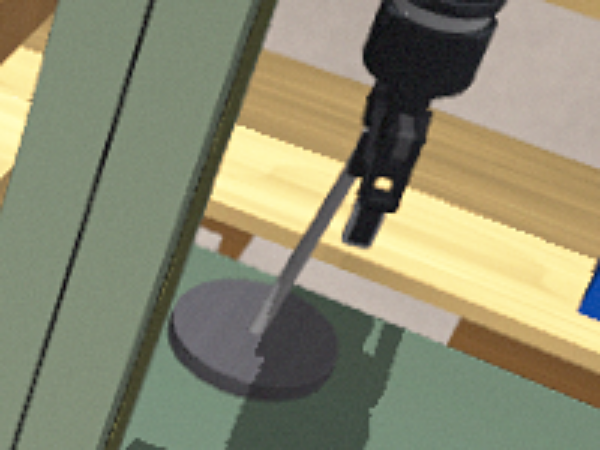

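View pics/c3.png

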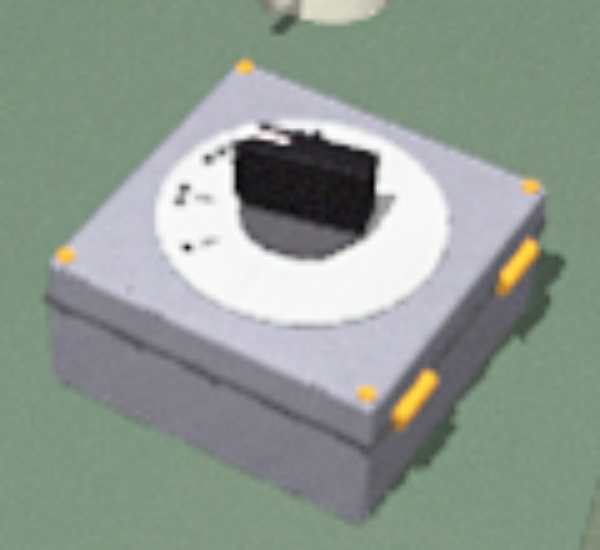

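The crop confirms it: a grey square case with its plate and orange latches. The one-, two-, three- and four-dot marks sit at crop pixels (174,210), (243,155), (330,151) and (405,199). The nose is near two dots, at about 18° yaw. Next I move above it.

play_rows(
  steps="0 0 0 -0.074 -0.13 0 1;0 0 0 -0.074 -0.13 0 1;0 0 0 -0.074 -0.13 0 1;0 0 0 -0.074 -0.13 0 1;0 0 0 -0.074 -0.13 0 1",
  force=60,
)

```text
t: 0.6
eef_pos: [0.308, -0.3969, 0.2308]
tcp_rot: [-0.0, 0.792, -0.61, -0.0]
ft_force: [0.2, -0.2, 1.0]
finger_gap: 0.0854
```

play_rows(
  steps="0 0 0 -0.074 -0.13 0 1;0 0 0 -0.074 -0.13 0 1;0 0 0 -0.074 -0.13 0 1;0 0 0 -0.074 -0.13 0 1;0 0 0 -0.074 -0.13 0 1",
)

```text
t: 1.1
eef_pos: [0.4681, -0.2397, 0.2309]
tcp_rot: [0.0, 0.792, -0.61, -0.0]
ft_force: [1.1, -0.9, -0.5]
finger_gap: 0.0852
```

play_rows(
  steps="0 0 0 0 0 0 1;0 0 0 0 0 0 1",
)

```text
t: 1.3
eef_pos: [0.4675, -0.2404, 0.2307]
tcp_rot: [0.0, 0.793, -0.609, -0.001]
ft_force: [-0.3, -0.2, 0.2]
finger_gap: 0.0852
```

```bash
cat >> h.py <<'E'
def where(C=None):
    s=read_state(); q=s["tcp_rot"]; M=R.from_quat([q[1],q[2],q[3],q[0]]).as_matrix()
    print("t",round(s["t"],2),"tcp",s["eef_pos"].round(4),"yaw",np.degrees(np.arctan2(M[1,0],M[0,0])).round(2),"z",M[:,2].round(3),"F",s["ft_force"].round(1),"M",s["moment"].round(2),"gap",round(s["finger_gap"],4),"q6",s["joint_positions"][5].round(2))
    if C is not None: print("need rows", (M.T@(np.array(C)-s["eef_pos"])/0.3).round(4))
    return s,M
E
python3 - <<'E'
from h import *
import pickle
where([.4834,-.2252,.23])
for n in("top","side"):
    d=get_image(n); pickle.dump(d,open(n+"1.pkl","wb")); cv2.imwrite(f"pics/{n}1.png",d["frame"][...,::-1])
E
```

```text
t 1.3 tcp [ 0.4675 -0.2404  0.2307] yaw -75.01 z [-0.001  0.    -1.   ] F [-0.3 -0.2  0.2] M [ 0.03  0.   -0.  ] gap 0.0852 q6 0.67
need rows [-0.0353 -0.0643  0.0023]
```

View pics/side1.png

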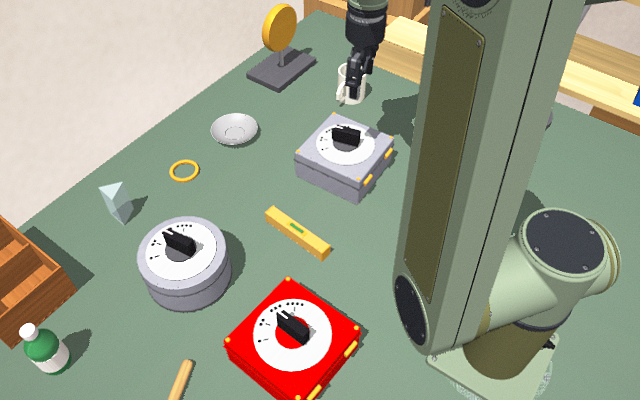

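```bash
python3 - <<'E'
from h import *
import pickle
d=pickle.load(open("side0.pkl","rb")); f=d["frame"]
hsv=cv2.cvtColor(f,cv2.COLOR_RGB2HSV)
m=((hsv[...,2]>205)&(hsv[...,1]<25)).astype(np.uint8); r=np.zeros_like(m); r[112:170,305:385]=1
k=max(cv2.findContours(m*r,cv2.RETR_EXTERNAL,cv2.CHAIN_APPROX_NONE)[0],key=cv2.contourArea)
h=cv2.convexHull(k).reshape(-1,2); W=plane(d,h,.083)[:,:2]
print(len(h),cv2.fitEllipse(h)); print(cv2.fitEllipse(W.astype(np.float32)*1000))
# bar mask in top: min rect
t=pickle.load(open("top0.pkl","rb"));
E
```

```text
16 ((341.87176513671875, 146.6527862548828), (49.19036102294922, 78.9088363647461), 96.69132995605469)
((484.142333984375, -213.56771850585938), (160.6868133544922, 180.34230041503906), 106.30606842041016)
```

```bash
python3 - <<'E'
from h import *
import pickle
for n,roi in(("side0",(112,170,305,385)),("top0",(115,210,355,450))):
  d=pickle.load(open(n+".pkl","rb")); f=d["frame"]
  for th in(215,222,230):
    m=(f.min(2)>th).astype(np.uint8); r=np.zeros_like(m); a=roi; r[a[0]:a[1],a[2]:a[3]]=1
    k=max(cv2.findContours(m*r,cv2.RETR_EXTERNAL,cv2.CHAIN_APPROX_NONE)[0],key=cv2.contourArea)
    h=cv2.convexHull(k).reshape(-1,2); W=plane(d,h,.083)[:,:2]
    print(n,th,cv2.fitEllipse(W.astype(np.float32)*1000))
E
```

```text
side0 215 ((482.9616394042969, -224.5796661376953), (133.29693603515625, 134.84791564941406), 21.026220321655273)
side0 222 ((483.0356140136719, -224.76124572753906), (132.8214111328125, 133.6336212158203), 148.9370574951172)
side0 230 ((483.1205139160156, -224.6221923828125), (131.57542419433594, 132.14932250976562), 141.96334838867188)
top0 215 ((483.9845275878906, -225.5749053955078), (132.2183074951172, 132.52069091796875), 36.737220764160156)
top0 222 ((484.02178955078125, -225.60105895996094), (131.76170349121094, 132.1610107421875), 8.552409172058105)
top0 230 ((484.1318359375, -225.52049255371094), (131.0965118408203, 131.9275360107422), 9.438718795776367)
```

play_rows(
  steps="0 0 0 -0.0355 -0.065 0 1;0 0 -0.0083 0 0 0 1;0 0 0 0 0 0.1 1;0 0 0 0 0 0.1 1;0 0 0 0 0 0 1",
  force=30,
)

```text
t: 1.9
eef_pos: [0.4793, -0.2254, 0.1667]
tcp_rot: [0.0, 0.807, -0.59, -0.005]
ft_force: [-0.4, 0.4, -0.5]
finger_gap: 0.0855
```

```bash
python3 - <<'E'
from h import *
where([.4835,-.2251,.095])
d=get_image("side"); cv2.imwrite("pics/c4.png",cv2.resize(d["frame"][40:220,260:440],None,fx=3,fy=3)[...,::-1])
E
```

```text
t 1.9 tcp [ 0.4793 -0.2254  0.1667] yaw -72.34 z [-0.009  0.006 -1.   ] F [-0.4  0.4 -0.5] M [0.01 0.02 0.01] gap 0.0855 q6 0.66
need rows [ 0.0053 -0.0153  0.2388]
```

View pics/c4.png

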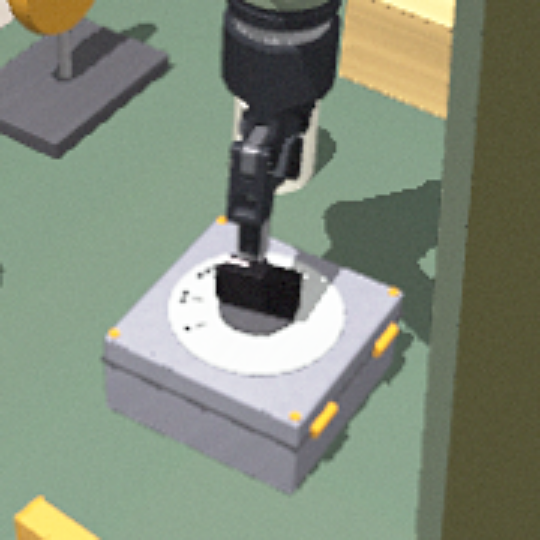

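The fingers straddle the bar (crop pixel (258,285)). I let it settle and check the offset.

play_rows(
  steps="0 0 0 0 0 0 1;0 0 0 0 0 0 1",
)

```text
t: 2.15
eef_pos: [0.4844, -0.2275, 0.1734]
tcp_rot: [-0.0, 0.808, -0.589, 0.002]
ft_force: [-0.8, -0.3, 0.0]
finger_gap: 0.0854
```

```bash
python3 - <<'E'
from h import *
where([.4835,-.2251,.095])
E
```

```text
t 2.15 tcp [ 0.4844 -0.2275  0.1734] yaw -72.24 z [ 0.003 -0.002 -1.   ] F [-0.8 -0.3  0. ] M [0.   0.06 0.01] gap 0.0854 q6 0.66
need rows [-0.0093  0.0009  0.2612]
```

play_rows(
  steps="0 0 0 0 0 0.05 1;0 0 0 0 0 0.05 1;0 0 0 0 0 0.05 1;0 0 0 0 0 0.03 1;0 0 0 0 0 0.02 1",
)

```text
t: 2.65
eef_pos: [0.4839, -0.2265, 0.1116]
tcp_rot: [-0.0, 0.808, -0.589, 0.001]
ft_force: [-0.7, -0.7, 0.1]
finger_gap: 0.0852
```

play_rows(
  steps="0 0 0 0 0 0 1;0 0 0 0 0 0 1;0 0 0 0 0 0 1;0 0 0 0 0 0 1",
)

```text
t: 3.05
eef_pos: [0.4839, -0.2264, 0.112]
tcp_rot: [-0.0, 0.808, -0.589, 0.001]
ft_force: [-0.7, 0.3, 0.7]
finger_gap: 0.0854
```

```bash
python3 - <<'E'
from h import *
where([.4835,-.2251,.095])
E
```

```text
t 3.05 tcp [ 0.4839 -0.2264  0.112 ] yaw -72.18 z [ 0.001 -0.001 -1.   ] F [-0.7  0.3  0.7] M [-0.02  0.01  0.03] gap 0.0854 q6 0.66
need rows [-0.0048  0.0001  0.0566]
```

play_rows(
  steps="0 0 0 -0.0045 0 0.03 1;0 0 0 0 0 0.026 1;0 0 0 0 0 0 0.5;0 0 0 0 0 0 0.3;0 0 0 0 0 0 0",
  force=30,
)

```text
t: 3.55
eef_pos: [0.4831, -0.2249, 0.0944]
tcp_rot: [-0.0, 0.808, -0.589, -0.0]
ft_force: [-1.1, -0.3, 0.8]
finger_gap: 0.0437
```

play_rows(
  steps="0 0 0 0 0 0 0;0 0 0 0 0 0 0;0 0 0 0 0 0 0;0 0 0 0 0 0 0;0 0 0 0 0 0 0",
)

```text
t: 4.05
eef_pos: [0.4837, -0.2259, 0.095]
tcp_rot: [0.0, 0.808, -0.589, 0.001]
ft_force: [0.8, -4.4, -0.5]
finger_gap: 0.0177
```

```bash
python3 - <<'E'
from h import *
where([.4835,-.2251,.095])
d=get_image("side"); cv2.imwrite("pics/c5.png",cv2.resize(d["frame"][40:220,260:440],None,fx=3,fy=3)[...,::-1])
E
```

```text
t 4.05 tcp [ 0.4837 -0.2259  0.095 ] yaw -72.2 z [ 0.002 -0.002 -1.   ] F [ 0.8 -4.4 -0.5] M [-0.61 -0.12 -0.09] gap 0.0177 q6 0.66
need rows [-0.0026 -0.0003  0.    ]
```

View pics/c5.png

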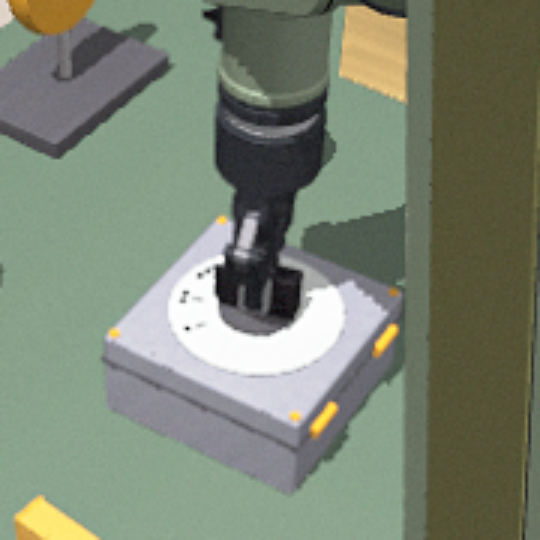

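The bar is gripped (crop pixel (260,290), gap 17.7 mm, small side force). I turn it about 70° to the right.

play_rows(
  steps="0 0 0.018 0 0 0 0;0 0 0.018 0 0 0 0;0 0 0.018 0 0 0 0;0 0 0.018 0 0 0 0;0 0 0.018 0 0 0 0",
)

```text
t: 4.6
eef_pos: [0.4836, -0.2253, 0.095]
tcp_rot: [0.0, -0.61, 0.792, -0.001]
ft_force: [1.4, -2.6, 0.4]
finger_gap: 0.0176
```

play_rows(
  steps="0 0 0.018 0 0 0 0;0 0 0.018 0 0 0 0;0 0 0.018 0 0 0 0;0 0 0.018 0 0 0 0;0 0 0.018 0 0 0 0",
)

```text
t: 5.1
eef_pos: [0.484, -0.2248, 0.095]
tcp_rot: [0.001, -0.365, 0.931, -0.0]
ft_force: [2.7, -0.7, 0.6]
finger_gap: 0.0176
```

```bash
python3 - <<'E'
from h import *
where([.4835,-.2251,.095])
E
```

```text
t 5.1 tcp [ 0.484  -0.2248  0.095 ] yaw -137.22 z [ 0.002 -0.    -1.   ] F [ 2.7 -0.7  0.6] M [-0.24 -0.36  0.12] gap 0.0176 q6 1.8
need rows [ 0.0019  0.0003 -0.    ]
```

play_rows(
  steps="0 0 0.014 0 0 0 0;0 0 0 0 0 0 0;0 0 0 0 0 0 0;0 0 0 0 0 0 0;0 0 0 0 0 0 0",
)

```text
t: 5.6
eef_pos: [0.484, -0.2247, 0.095]
tcp_rot: [0.001, -0.326, 0.945, -0.0]
ft_force: [5.8, 0.2, 2.0]
finger_gap: 0.0173
```

play_rows(
  steps="0 0 0 0 0 0 0;0 0 0 0 0 0 0;0 0 0 0 0 0 0",
)

```text
t: 5.9
eef_pos: [0.484, -0.2247, 0.095]
tcp_rot: [0.001, -0.326, 0.945, -0.0]
ft_force: [5.0, 0.5, 1.7]
finger_gap: 0.0177
```

```bash
python3 - <<'E'
from h import *
where([.4835,-.2251,.095])
for n,a in(("side",(40,220,260,440)),("top",(75,255,315,495))):
  d=get_image(n); cv2.imwrite(f"pics/c6{n}.png",cv2.resize(d["frame"][a[0]:a[1],a[2]:a[3]],None,fx=3,fy=3)[...,::-1])
E
```

```text
t 5.9 tcp [ 0.484  -0.2247  0.095 ] yaw -141.99 z [ 0.002  0.    -1.   ] F [5.  0.5 1.7] M [-0.03 -0.79 -0.01] gap 0.0177 q6 1.88
need rows [ 0.002   0.0001 -0.    ]
```

View pics/c6side.png

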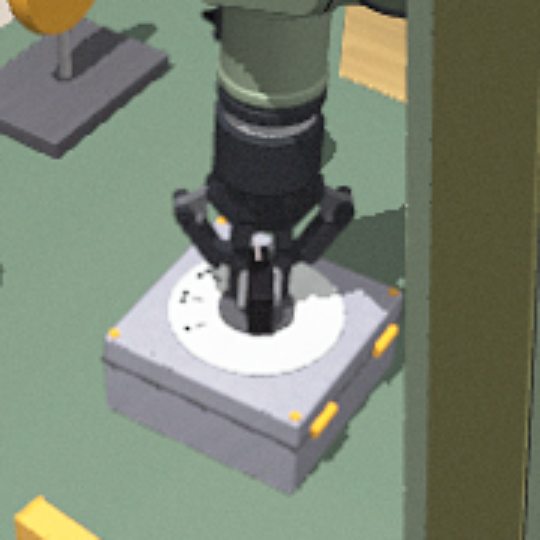

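View pics/c6top.png

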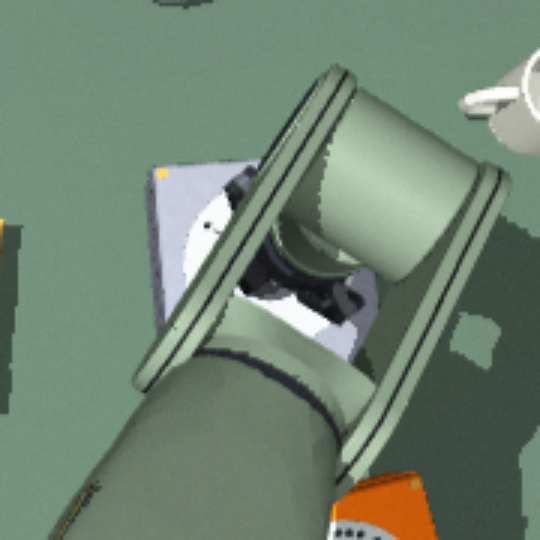

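The dial followed the gripper: in the side crop the bar's blunt end now faces the camera at (262,320). In the top view the arm hides the nose. It has held at four dots for over 0.7 s, so I turn it back 72°.

play_rows(
  steps="0 0 -0.02 0 0 0 0;0 0 -0.02 0 0 0 0;0 0 -0.02 0 0 0 0;0 0 -0.02 0 0 0 0;0 0 -0.02 0 0 0 0",
)

```text
t: 6.5
eef_pos: [0.4836, -0.2253, 0.095]
tcp_rot: [0.0, -0.604, 0.797, -0.001]
ft_force: [4.8, -2.7, 1.1]
finger_gap: 0.0174
```

play_rows(
  steps="0 0 -0.02 0 0 0 0;0 0 -0.02 0 0 0 0;0 0 -0.02 0 0 0 0;0 0 -0.02 0 0 0 0;0 0 -0.02 0 0 0 0",
)

```text
t: 7.0
eef_pos: [0.4837, -0.2259, 0.095]
tcp_rot: [0.0, 0.821, -0.572, 0.001]
ft_force: [4.4, -3.7, 1.4]
finger_gap: 0.0173
```

play_rows(
  steps="0 0 0 0 0 0 0;0 0 0 0 0 0 0;0 0 0 0 0 0 0",
)

```text
t: 7.3
eef_pos: [0.4836, -0.2259, 0.095]
tcp_rot: [0.0, 0.819, -0.573, 0.001]
ft_force: [5.0, -2.6, 1.5]
finger_gap: 0.0174
```

```bash
python3 - <<'E'
from h import *
where([.4835,-.2251,.095])
E
```

```text
t 7.3 tcp [ 0.4836 -0.2259  0.095 ] yaw -69.97 z [ 0.001 -0.002 -1.   ] F [ 5.  -2.6  1.5] M [-0.41 -0.6   0.08] gap 0.0174 q6 0.62
need rows [-0.0028 -0.0006 -0.0001]
```

Now I open the gripper, then lift.

play_rows(
  steps="0 0 0 0 0 0 1;0 0 0 0 0 0 1;0 0 0 0 0 0 1;0 0 0 0 0 0 1;0 0 0 0 0 0 1",
)

```text
t: 7.8
eef_pos: [0.4826, -0.2246, 0.0942]
tcp_rot: [0.0, 0.819, -0.574, -0.001]
ft_force: [1.2, 0.2, 0.1]
finger_gap: 0.085
```

play_rows(
  steps="0 0 0 0 0 0 1;0 0 0 0 0 0 1;0 0 0 0 0 0 1;0 0 0 0 0 -0.06 1;0 0 0 0 0 -0.1 1",
)

```text
t: 8.3
eef_pos: [0.4811, -0.2236, 0.1405]
tcp_rot: [0.0, 0.819, -0.574, -0.003]
ft_force: [-0.0, 0.2, -0.1]
finger_gap: 0.0855
```

play_rows(
  steps="0 0 0 0 0 -0.13 1;0 0 0 0 0 -0.13 1;0 0 0 0 0 -0.1 1;0 0 0 0.074 0.13 0 1;0 0 0 0.074 0.13 0 1",
)

```text
t: 8.8
eef_pos: [0.4256, -0.2939, 0.2526]
tcp_rot: [0.0, 0.82, -0.572, 0.002]
ft_force: [-0.4, -1.0, -0.6]
finger_gap: 0.0856
```

play_rows(
  steps="0 0 0 0.074 0.13 0 1;0 0 0 0.074 0.13 0 1;0 0 0 0.074 0.13 0 1;0 0 0 0 0 0 1;0 0 0 0 0 0 1",
)

```text
t: 9.3
eef_pos: [0.337, -0.3963, 0.2504]
tcp_rot: [-0.0, 0.818, -0.575, -0.0]
ft_force: [0.0, -0.1, 0.5]
finger_gap: 0.0854
```

```bash
python3 - <<'E'
from h import *
where()
d=get_image("top"); cv2.imwrite("pics/top7.png",d["frame"][...,::-1]); cv2.imwrite("pics/c7.png",cv2.resize(d["frame"][115:210,355:450],None,fx=6,fy=6,interpolation=cv2.INTER_CUBIC)[...,::-1])
d=get_image("side"); cv2.imwrite("pics/side7.png",d["frame"][...,::-1])
E
```

```text
t 9.3 tcp [ 0.337  -0.3963  0.2504] yaw -70.18 z [ 0.     0.001 -1.   ] F [ 0.  -0.1  0.5] M [ 0.02 -0.05 -0.01] gap 0.0854 q6 0.19
```

View pics/top7.png

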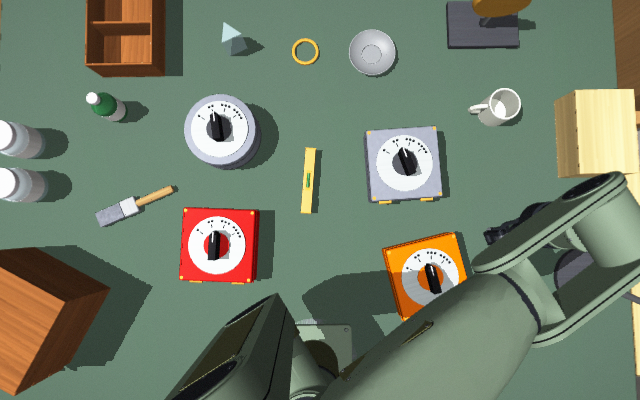

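View pics/c7.png

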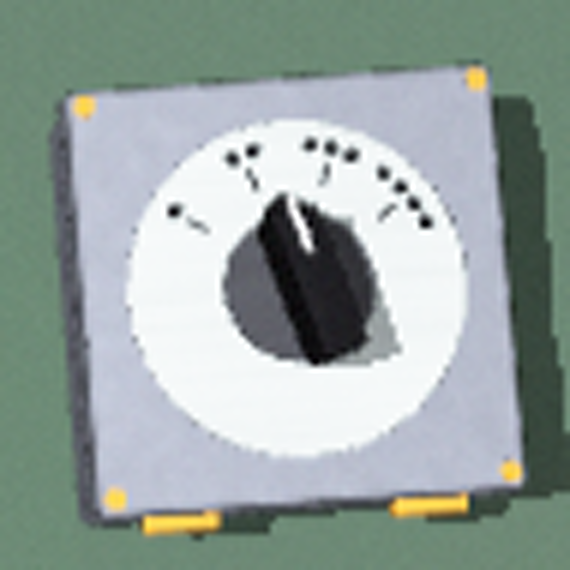

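The nose (crop pixel (288,195), line tilted about 21° left) points at the two-dot mark, and the drum at (222,130) looks unchanged. The arm is clear, so I hand in.

```bash
python3 -c "
from plant import *
print(close_job())"
```

```text
the job is handed in; nothing more can be done
None
```

I dialled the grey square case to four dots, then back to two, let go and handed the job in at about 9.3 s. `close_job` reports no verdict.

- **Four dots:** I gripped the dial bar at about 30 N and turned it about 70° right, to within about 1° of four dots by gripper angle. It stayed there for about 0.8 s. In the side view the bar had followed the gripper. The arm hid the nose in the top view, so I did not see it point at the mark directly.
- **Two dots:** I turned it back 72° left, opened the gripper, lifted and moved clear. In the last top view the nose points at two dots to within a few degrees.
- **Drum and forces:** The drum's dial looks unchanged by eye in the last picture; I did not measure it. At the end the arm touched nothing and the wrist force was near zero. The highest reading I saw was about 6 N.
- **Disagreements:**
  - The first ellipse fit in the side view was wrong because its colour mask was too loose. After I tightened the mask, the two views agreed on the case's centre to about 1 mm.
  - The starting nose angle read 19° from the white line and about 15° from the line's outer end. I used about 18°, well inside the 11° tolerance.

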